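# Lift the brown egg from its cup with tongs

### The job

Pick up the tongs, close their jaws on the brown egg and lift it straight up out of its egg cup, and finish still holding it in the tongs, about 10 cm above where it sat. The gripper itself must not touch the egg; leave its cup standing in place, and do not disturb the white egg or the other things on the tray.

Things in the scene. Friction and masses are not known exactly. Their poses are not given: they have to be found in the camera images.
- tongs: Steel kitchen tongs with black finger grips and teal jaws, lying on edge beside the tray: about 80 g, 200 mm long, 22 mm high; the arms open and close level with the table. Origin on the underside, midway between the finger grips. x points to the jaws, y to the left arm, z up. The hinge end, 25 mm across, is 85 mm behind the origin, the jaws' middle 85 mm ahead.
- grips (a point): Midway between the two finger grips, 11 mm above the tongs' origin: the place to squeeze, near the balance point. Each grip is 48 mm long (x) and 22 mm high; over their outer faces 58 mm open, 40 mm closed on an egg. At 48 to 50 mm the grips are parallel and the tongs are held level and firm with the jaws still wide enough for the egg; a lighter hold lets them tip.
- jaws (a point): The point midway between the two jaws of the tongs, at half their height (11 mm above the underside), 85 mm ahead of the tongs' origin; axes as the tongs. The jaws are shallow upright V pads, 34 mm long and 22 mm high; fully open their nearest edges are 61 mm apart, with the grips squeezed to 49 mm still 47 mm (the middles 60 mm).
- tongs_left (a joint): Closing angle of the left tong arm: 0 fully open (spring rest), about 0.10 when closed on an egg, 0.18 at the stop. The right arm moves alike. The spring needs about 7 N on each finger grip to start closing and about 9 N to bring the jaws onto the egg; about half of any squeeze beyond that reaches the egg.
- egg_brown: The brown boiled egg, standing blunt end down in an egg cup: 54 mm tall, 43 mm across at its widest, about 60 g. Origin at its bottom, z up.
- egg_brown_middle (a point): Centre of the brown egg at its widest height, 21.5 mm above its bottom and 15 mm above the rim of its cup: where the jaws should close.
- cup_brown: White ceramic egg cup in which the brown egg stands, on the tray: 44 mm high, foot 44 mm and rim 37 mm across, about 100 g, loose. Origin at the centre of its underside.
- egg_white: The white egg, same size, in the other egg cup. To be left alone. Origin at its bottom.
- cup_white: The other white egg cup, same as the first, 120 mm or more beside it on the tray. To be left alone. Origin at the centre of its underside.
- tray: Fixed bamboo tray, 300 (x) by 420 mm (y), floor 6 mm thick, lip 18 mm high. Origin: centre of its underside. A pastel pill organizer, 186 by 106 mm, top 30 mm above the table, is fixed in it at y -135 mm. The cups stand in the +x half, side by side in y; gripper and tongs have room on the -x side of each egg.
- vial: Orange plastic pill vial with white cap, 37 mm across, 74 mm tall, loose on the tray near its -x lip, at a y between the two cups, so tongs pointing along tray x pass beside it. Origin at the centre of its underside. To be left alone.
- splitter: Compact blue pill splitter with clear lid shut, 40 by 70 mm, 22 mm high, loose on the tray near its -x, +y corner. Origin at the centre of its underside. To be left alone.

How it is judged:
On the way, in this order (a step that is already met when the one before it is completed fails the run):
1. the tongs are picked up in the gripper, the brown egg still in its cup (height (world z) of tongs above 0.03 m and contact force between the fingers and tongs above 0.5 N and height (world z) of egg_brown below 0.0534 m), for 0.2 s.
2. the brown egg is out of its cup, carried between the jaws of the tongs alone (contact force between tongs and egg_brown above 0.5 N and contact force between egg_brown and cup_brown below 0.05 N and contact force between egg_brown and the arm below 0.05 N and contact force between egg_brown and the fingers below 0.05 N and distance between egg_brown_middle and jaws below 0.03 m and height (world z) of egg_brown above 0.0634 m), for 0.1 s.
At the end, for the whole second after the job is handed in: Egg at rest in the tong jaws (within 30 mm of their middle), 60-180 mm above its seat and within 70 mm sideways of its cup, touched by nothing but the tongs; fingers hold the tongs. Its cup upright and within 30 mm, white egg, its cup, vial and splitter within 20 mm of their starts (contact force between tongs and egg_brown above 0.5 N and contact force between egg_brown and cup_brown below 0.05 N and contact force between egg_brown and the arm below 0.05 N and contact force between egg_brown and the fingers below 0.05 N and distance between egg_brown_middle and jaws below 0.03 m and contact force between the fingers and tongs above 0.5 N and height (world z) of egg_brown between 0.1034 and 0.2234 m and horizontal distance between egg_brown and cup_brown below 0.07 m and linear speed of egg_brown below 0.03 m/s and height (world z) of tongs above 0.06 m and distance of cup_brown from where it was at the start of the episode below 0.03 m and angle between cup_brown's own z axis and vertical below 0.15 rad and distance of each of egg_white, cup_white, vial, splitter from where it was at the start of the episode below 0.02 m); the arm keeps its last pose, push and grip.
It fails at once if the gripper or arm touches the brown egg (contact force between egg_brown and the fingers above 0.5 N or contact force between egg_brown and the arm above 0.5 N).
It fails at once if the brown egg is dropped or knocked out of its cup (height (world z) of egg_brown below 0.0314 m).
It fails at once if an egg cup is knocked over (angle between any of cup_brown, cup_white's own z axis and vertical above 0.6 rad).
It fails at once if the white egg, vial or splitter is pushed away or knocked over (distance of any of egg_white, cup_white, vial, splitter from where it was at the start of the episode above 0.03 m).
It also fails if it takes over 34 s, if anything falls off the work surface, if the arm or the gripper's body presses on something with over 40 N, if the wrist force passes 120 N, or if a joint passes its speed limit or range.

### The arm

A 7-joint arm with a two-finger parallel gripper is mounted at the origin on the work surface. World frame = base frame: x ahead of the robot, y to its left, z up, the work surface at z = 0. Lengths are in m, angles in rad, forces in N, time in s.
With the tool pointing down it reaches from about 0.4 to 0.85 m from the base axis. Payload 4.5 kg.
Tool frame: the origin (TCP) lies midway between the tips of the shut fingers; the grasp point (between the pads) lies 19 mm behind it (r.grip_point_offset is the distance from the TCP to the grasp point, in m); z points along the fingers, y is the line along which they close (so a half turn about z gives the same grasp; the last joint's range is limited). The gripper opens to 88 mm and grips with 3 to 60 N. Pads are 18 mm wide; open, the fingers measure 123 mm over their backs; the gripper's body (75 mm by 187 mm) begins 45 mm behind the grasp point.
Start: joints at [1.321, 0.689, -0.195, 1.565, 0.157, 0.902, -0.215], TCP at [0.175, -0.6, 0.239] pointing down, gripper open.
Joint ranges: [-3.01, 3.01], [-0.46, 2.08], [-1.47, 1.51], [0.13, 2.56], [-1, 4.14], [0.04, 2.09], [-2.66, 2.66]. Speed limits (rad/s): [2.57, 2.57, 3.14, 3.14, 3.14, 3.14, 3.14].

### API

Orientations are given as a unit quaternion [x, y, z, w].
In Python, from plant import r, optics gives the robot as it stands.
- The arm moves only by the shell command python3 -m pendant 'ROWS' [OPENING] [FORCE]. ROWS is JSON, a list of rows, each a list of 6 numbers: the shift along the tool's x, y, z as a fraction of full scale, then the turn, a rotation vector about the tool's x, y, z as a fraction of full scale. A call has 1 to 5 rows; each row shifts and turns the commanded pose from where the row before left it, along the tool's axes as they then stand; what a row does not reach is not made up. Full scale, the value 1, is 0.025 m for a shift and pi rad for a turn. A row lasts 1/12 s, in which the tool goes at most 41.7 mm and 7.16 degrees, less where a joint would pass 70% of its speed; a pose out of reach is approached as far as the arm can. A call with a number of a shift or a turn outside -1 to 1 is refused whole. A call with a gripper value outside its range is refused whole. OPENING is the opening, from -1 (shut) to 1 (fully open), set as the call begins (- or left out, the last holds). The fingers move at their own pace and stop on an object; FORCE is the grip in N (left out, the last holds). Time passes only in rows, so rows that do not move let the fingers close. It gives the time, the measured TCP pose, the force, the opening and the grip force at its end, in the units of the state.
- r.get_state(): the state, without advancing time (a new reading comes with each control period).
- optics.snapshot(name): name is "side" or "top"; returns (picture, depth): 384x512x3 uint8, blue, green, red; 384x512 float32, m along the optical axis (not along the pixel's ray), 0 where there is no reading.
- optics.calibration(name): a dict with "vfov" (degrees; the focal length in pixels is half the picture's height over the tangent of half this angle, whatever the lens; pixels are square), "cx", "cy" (the principal point, pixels), "cam_to_world" (4x4, takes a point from camera to world coordinates). Camera axes: x right, y up, looking along -z (the intrinsics and any distortion apply to the point x, -y, -z); pixel columns grow to the right and rows downward; lengths in m; the calibration is good to about 2 mm. A picture is of the moment at which its call begins. calibration takes no time and is no camera call.
- r.finish_job(): hands the job in; it is judged then, once.
The state is a dict: "clock": time; "q": joint angles; "qd": joint speeds; "joint_torque": joint torques, N m; "tool_pos": TCP position; "eef_rot": TCP orientation; "contact_force": force on the tool from outside, world axes, zero at the start; "moment": the same for the moment, N m; "opening": opening from 0.0 (shut) to 1.0 (fully open); "finger_force": force on a finger pad.
Only numpy, scipy, OpenCV 4.12 (cv2) and the standard library are available. Lean on these libraries where they do the work, as an engineer would, in place of code of your own. Each camera call takes 0.05 s, during which the arm holds its last target. There are 200 camera calls.

## Working session

There is one attempt and no reset: what is moved stays moved. The work goes in short steps, Python scripts to look and compute and a shell command to move; the robot and the scene stay as the last step left them, time stands still between calls to the robot, and variables do not carry over. Pictures are saved under pics/ and viewed, at most 10 in all, crops included, and the job is handed in when it is done.

```bash
mkdir -p pics; ls; python3 - <<'E'
from plant import r, optics
import cv2,numpy as np
for n in("side","top"):
    p,d=optics.snapshot(n); cv2.imwrite(f"pics/{n}0.png",p); np.savez(f"pics/{n}0.npz",p=p,d=d)
    c=optics.calibration(n); print(n,c)
print(r.get_state()["clock"],r.get_state()["tool_pos"],r.get_state()["eef_rot"],r.grip_point_offset)
E
```

```text
pics
side {'vfov': 48.724070829137496, 'cx': 261.6837085311561, 'cy': 191.35992701032532, 'cam_to_world': array([[ 0.9403676 ,  0.16874772, -0.2953523 ,  0.23909318],
       [-0.33923622,  0.52917852, -0.77774603, -0.60424256],
       [ 0.02505123,  0.83156136,  0.55486767,  0.59104678],
       [ 0.        ,  0.        ,  0.        ,  1.        ]])}
top {'vfov': 43.61670833761573, 'cx': 261.4908920146562, 'cy': 189.65755974630164, 'cam_to_world': array([[-0.0068502 ,  0.9838542 , -0.17884067,  0.32889484],
       [-0.99996209, -0.00770108, -0.00406398,  0.13112934],
       [-0.00537563,  0.17880605,  0.98386965,  0.99452494],
       [ 0.        ,  0.        ,  0.        ,  1.        ]])}
0.1 [ 0.17480846 -0.59947916  0.23799603] [ 9.89939855e-01  1.41486495e-01 -1.74147222e-04 -7.90902501e-04] 0.0187
```

View pics/top0.png

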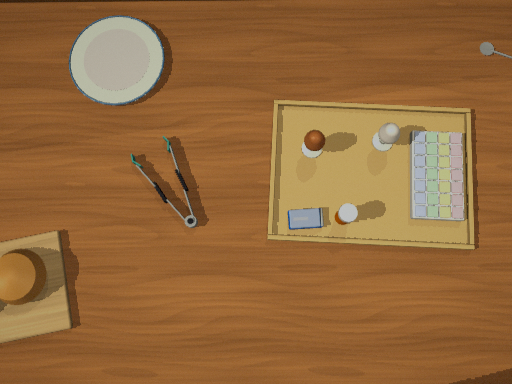

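View pics/side0.png

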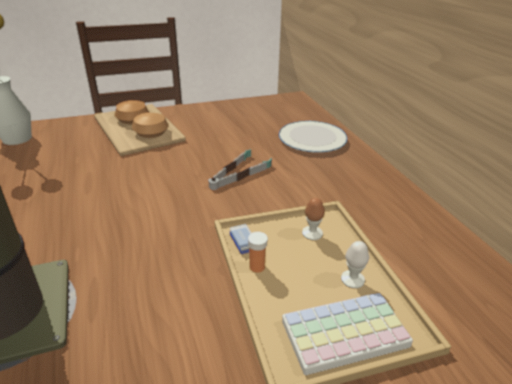

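The top view shows the tongs with the hinge at (191,221) and teal jaws at (135,158) and (167,142). The brown egg is at (315,140), the white egg at (389,133), the vial at (347,213) and the splitter at (305,219). The side view agrees, with the brown egg at (315,210).

```bash
cat > h.py <<'E'
import numpy as np,cv2
from plant import r,optics
def ray(n,u,v):
    c=optics.calibration(n);f=192/np.tan(np.radians(c["vfov"]/2));M=c["cam_to_world"]
    d=np.array([(u-c["cx"])/f,-(v-c["cy"])/f,-1.]);return M[:3,3],M[:3,:3]@d
def plane(n,u,v,z):
    o,d=ray(n,u,v);return o+d*(z-o[2])/d[2]
def cloud(n,D):
    v,u=np.mgrid[:384,:512];c=optics.calibration(n);f=192/np.tan(np.radians(c["vfov"]/2));M=c["cam_to_world"]
    P=np.stack([(u-c["cx"])/f*D,-(v-c["cy"])/f*D,-D],-1);return P@M[:3,:3].T+M[:3,3]
def tri(a,b):
    (o1,d1),(o2,d2)=ray(*a),ray(*b);s=np.linalg.lstsq(np.stack([d1,-d2],1),o2-o1,rcond=None)[0]
    p,q=o1+d1*s[0],o2+d2*s[1];return (p+q)/2,np.linalg.norm(p-q)
E
python3 - <<'E'
from h import *
np.set_printoptions(precision=4,suppress=True)
def blobs(hsv,lo,hi,box,mn=8):
    m=cv2.inRange(hsv,lo,hi);k=np.zeros_like(m);x0,y0,x1,y1=box;k[y0:y1,x0:x1]=m[y0:y1,x0:x1]
    n,l,s,c=cv2.connectedComponentsWithStats(k);return [(s[i].tolist(),c[i],l==i) for i in range(1,n) if s[i][4]>=mn]
for n in("top","side"):
    z=np.load(f"pics/{n}0.npz");p,D=z["p"],z["d"];P=cloud(n,D);hsv=cv2.cvtColor(p,cv2.COLOR_BGR2HSV)
    tb=(125,130,205,232) if n=="top" else (200,145,280,195)
    eb=(300,125,330,155) if n=="top" else (300,192,332,226)
    for name,lo,hi,b in(("teal",(75,80,40),(100,255,255),tb),("black",(0,0,0),(179,255,45),tb),("steel",(0,0,60),(179,60,255),tb),("egg",(0,150,40),(12,255,255),eb)):
        for s,c,m in blobs(hsv,lo,hi,b):
            q=P[m&(D>0)];print(n,name,s,c,"med",np.median(q,0),"z",q[:,2].min(),q[:,2].max(),"plane.022",plane(n,*c,.022))
    # height-based objects
    if n=="top":
        H=P[...,2]
        for lab,b in(("brown",(298,122,332,160)),("white",(370,118,403,155)),("vial",(332,200,362,228)),("splitter",(284,203,326,232)),("tongs",tb)):
            x0,y0,x1,y1=b;q=P[y0:y1,x0:x1].reshape(-1,3);t={"splitter":.018,"tongs":.012}.get(lab,.06)
            q=q[q[:,2]>t];print(lab,len(q),"min",q.min(0),"max",q.max(0),"mean",q.mean(0))
for u,v in((275,102),(470,107),(473,246),(269,241)): print("trayc",plane("top",u,v,.018))
E
```

```text
top teal [163, 136, 8, 16, 29] [167.1034 143.4138] med [0.6084 0.3312 0.0209] z 0.0034267930976554783 0.025686874245916758 plane.022 [0.6059 0.3326 0.022 ]
top teal [131, 154, 10, 13, 36] [134.1389 160.1111] med [0.5712 0.4044 0.0205] z 0.005356493375029414 0.025101740295912167 plane.022 [0.5704 0.4004 0.022 ]
top black [176, 170, 12, 21, 67] [181.7612 180.6716] med [0.5251 0.2996 0.0213] z 0.00442559914312779 0.027776136570589194 plane.022 [0.5259 0.3    0.022 ]
top black [154, 182, 13, 21, 73] [160.2877 192.3973] med [0.5025 0.3439 0.0219] z 0.004986659091900658 0.02572716946806819 plane.022 [0.5016 0.3437 0.022 ]
top black [188, 219, 5, 4, 18] [190.     220.6667] med [0.4416 0.2807 0.0263] z 0.022214863606160762 0.030407164704105538 plane.022 [0.4426 0.2813 0.022 ]
top steel [169, 145, 10, 28, 56] [173.5357 157.3214] med [0.5762 0.3186 0.0211] z 0.0025009549922672125 0.026505351472192462 plane.022 [0.5757 0.3183 0.022 ]
top steel [136, 165, 20, 22, 43] [145.6744 175.4651] med [0.5382 0.375  0.0214] z 0.01584490844858677 0.025469214950117225 plane.022 [0.5375 0.3751 0.022 ]
top ste
[... 824 characters left out ...]
0.0348]
tongs 583 min [0.3289 0.1311 0.012 ] max [0.622  0.4082 0.9945] mean [0.5005 0.3095 0.0749]
side steel [235, 150, 16, 15, 93] [241.9677 156.9462] med [0.5541 0.387  0.0134] z -0.0015954860742642962 0.024753634476958775 plane.022 [0.5481 0.3701 0.022 ]
side steel [249, 159, 23, 16, 159] [259.4403 166.9182] med [0.5821 0.3191 0.0132] z -0.002509382695267459 0.02389921562547881 plane.022 [0.5759 0.3048 0.022 ]
side steel [208, 167, 30, 23, 323] [221.5511 179.1858] med [0.4689 0.2841 0.0142] z -0.003280614713918939 0.026752490571473775 plane.022 [0.4644 0.276  0.022 ]
trayc [0.6968 0.105  0.018 ]
trayc [ 0.6819 -0.3102  0.018 ]
trayc [ 0.3874 -0.2914  0.018 ]
trayc [0.4004 0.1207 0.018 ]
```

```bash
python3 - <<'E'
import cv2
p=cv2.imread("pics/top0.png");cv2.imwrite("pics/tz.png",cv2.resize(p[125:235,120:340],None,fx=3.6,fy=3.6,interpolation=cv2.INTER_CUBIC))
E
```

```text
(no output)
```

View pics/tz.png

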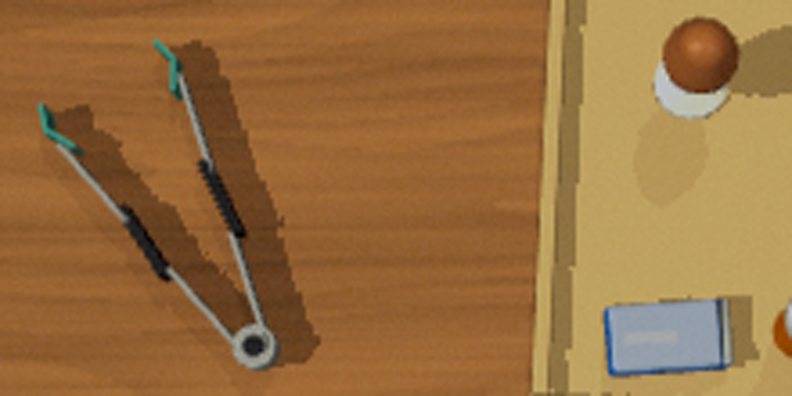

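The crop shows the hinge ring at full-image pixel (191,221). It also shows the black grips, both teal V jaws and the brown egg standing in its cup. Tongs yaw is about 30°, with the grips near (0.515, 0.323).

```bash
python3 - <<'E'
from h import *
np.set_printoptions(precision=4,suppress=True)
cs={}
for n,b in(("top",(300,125,332,155)),("side",(300,192,332,230))):
    z=np.load(f"pics/{n}0.npz");p,D=z["p"],z["d"];P=cloud(n,D)
    x0,y0,x1,y1=b;c=p[y0:y1,x0:x1].astype(int)
    m=((c[...,2]>1.9*c[...,1])&(c[...,2]>2.2*c[...,0])&(P[y0:y1,x0:x1,2]>.045)).astype(np.uint8)
    m=cv2.morphologyEx(m,cv2.MORPH_CLOSE,np.ones((3,3)))
    k=max(cv2.findContours(m,0,2)[0],key=cv2.contourArea);print(n,cv2.boundingRect(k),cv2.contourArea(k),cv2.minEnclosingCircle(k))
    (u,v),rad=cv2.minEnclosingCircle(k);cs[n]=(n,u+x0,v+y0);print(cs[n],"z.068",plane(*cs[n],.068))
    Q=P[y0:y1,x0:x1][(m>0)];Q=Q[(Q[:,2]>.055)&(Q[:,2]<.1)]
    # sphere fit (lower cap ~21.5)
    from scipy.optimize import least_squares
    s=least_squares(lambda t:np.hypot(np.hypot(Q[:,0]-t[0],Q[:,1]-t[1]),(Q[:,2]-.065)*np.where(Q[:,2]>.065,21.5/32.5,1))-.0215,[.59,.03],loss="soft_l1",f_scale=.002)
    print("fit",s.x,np.abs(s.fun).mean(),Q[:,2].max())
print("tri",tri(cs["top"],cs["side"]))
P=cloud("top",np.load("pics/top0.npz")["d"])
for l,(x0,y0,x1,y1),t in(("vial",(332,200,362,228),.07),("splitter",(284,203,326,232),.022)):
    q=P[y0:y1,x0:x1].reshape(-1,3);q=q[(q[:,2]>t)&(q[:,2]<.1)];print(l,np.percentile(q,2,axis=0),np.percentile(q,98,axis=0))
E
python3 -m pendant '[[1,0,0,0,0,0.03],[1,-0.3,0,0,0,0.03],[1,-0.6,0,0,0,0.0304],[1,-1,0,0,0,0],[1,-1,0,0,0,0]]' 0.9 15
```

```text
top (18, 13, 7, 12) 23.0 ((21.0, 18.5), 5.852449893951416)
('top', 321.0, 143.5) z.068 [0.59   0.0155 0.068 ]
fit [0.5991 0.0301] 0.0006116158471649305 0.09303152955332028
clock: 0.52
tool_pos: [0.2963, -0.5127, 0.2382]
eef_rot: [1.0, -0.001, -0.0, -0.0]
contact_force: [1.2, -0.9, -0.1]
opening: 0.949
finger_force: 0.0Traceback (most recent call last):
  File "<stdin>", line 9, in <module>
ValueError: max() iterable argument is empty
```

```bash
python3 -m pendant '[[1,-1,0,0,0,0],[1,-1,0,0,0,0],[1,-1,0,0,0,0],[1,-1,0,0,0,0],[1,-1,0,0,0,0]]'; for i in 1; do python3 -m pendant '[[0.8,-1,0,0,0,0],[0.8,-1,0,0,0,0],[0.8,-1,0,0,0,0],[0.8,-1,0,0,0,0],[0.4,-1,0,0,0,0]]'; python3 -m pendant '[[0,-1,0,0,0,0],[0,-1,0,0,0,0],[0,-1,0,0,0,0],[0,-1,0,0,0,0],[0,-1,0,0,0,0]]'; python3 -m pendant '[[0,-1,0,0,0,0],[0,-1,0,0,0,0],[0,-1,0,0,0,0],[0,-1,0,0,0,0],[0,-1,0,0,0,0]]';done
python3 - <<'E'
from h import *
from scipy.optimize import least_squares
np.set_printoptions(precision=4,suppress=True)
for n,b in(("top",(300,125,332,160)),("side",(300,192,332,230))):
    z=np.load(f"pics/{n}0.npz");p,D=z["p"],z["d"];P=cloud(n,D)
    x0,y0,x1,y1=b;h=cv2.cvtColor(p,cv2.COLOR_BGR2HSV)[y0:y1,x0:x1]
    Q=P[y0:y1,x0:x1];m=(h[...,1]>110)&(Q[...,2]>.058)&(Q[...,2]<.105)
    k=m.astype(np.uint8);print(n,m.sum(),cv2.boundingRect(k))
    M=cv2.moments(k,True);print("cent",M["m10"]/M["m00"]+x0,M["m01"]/M["m00"]+y0)
    Q=Q[m]
    s=least_squares(lambda t:np.hypot(np.hypot(Q[:,0]-t[0],Q[:,1]-t[1]),(Q[:,2]-.065)*np.where(Q[:,2]>.065,21.5/32.5,1))-.0215,[.59,.03],loss="soft_l1",f_scale=.002)
    print("fit",s.x,np.abs(s.fun).mean(),Q[:,2].max())
P=cloud("top",np.load("pics/top0.npz")["d"])
for l,(x0,y0,x1,y1),t in(("vial",(332,200,362,228),.07),("splitter",(284,203,326,232),.022)):
    q=P[y0:y1,x0:x1].reshape(-1,3);q=q[(q[:,2]>t)&(q[:,2]<.1)];print(l,np.percentile(q,2,axis=0),np.percentile(q,98,axis=0))
E
```

```text
clock: 0.93
tool_pos: [0.4214, -0.3871, 0.2384]
eef_rot: [1.0, -0.0, -0.0, -0.0]
contact_force: [-0.2, -0.6, 0.3]
opening: 0.949
finger_force: 0.0
clock: 1.35
tool_pos: [0.5131, -0.2616, 0.2384]
eef_rot: [1.0, 0.001, 0.001, -0.0]
contact_force: [-0.1, -0.3, 0.1]
opening: 0.95
finger_force: 0.0
clock: 1.77
tool_pos: [0.5103, -0.1374, 0.2384]
eef_rot: [1.0, -0.0, -0.0, -0.0]
contact_force: [-0.1, -0.1, 0.1]
opening: 0.95
finger_force: 0.0
clock: 2.18
tool_pos: [0.5103, -0.0124, 0.2385]
eef_rot: [1.0, -0.0, -0.0, 0.0]
contact_force: [0.6, 0.3, 0.2]
opening: 0.953
finger_force: 0.0
top 350 (4, 5, 21, 21)
cent 314.2657142857143 139.81142857142856
fit [0.5995 0.0282] 0.000993728891597006 0.09936287186511505
side 340 (5, 6, 20, 23)
cent 314.61764705882354 209.13235294117646
fit [0.5991 0.0288] 0.0009146127851837214 0.09812291074476209
vial [ 0.4333 -0.0468  0.0736] [ 0.4664 -0.0136  0.0829]
splitter [0.4278 0.0129 0.0226] [0.4647 0.078  0.0314]
```

```bash
python3 -m pendant '[[0,-1,0,0,0,0],[0,-1,0,0,0,0],[0,-1,0,0,0,0],[0,-1,0,0,0,0],[0,-1,0,0,0,0]]';python3 -m pendant '[[0,-1,0,0,0,0],[0,-1,0,0,0,0],[0,-1,0,0,0,0],[0,-1,0,0,0,0],[0.2,-1,0.5,0,0,0]]';  python3 -m pendant '[[0,-1,0.6,0,0,0],[0,-1,0.6,0,0,0],[0,-1,0.6,0,0,0],[0,-0.4,0.6,0,0,0]]'; python3 -m pendant '[[0,0,0,0,0,-0.0336],[0,0,0.5,0,0,-0.0336],[0,0,0.5,0,0,-0.0336],[0,0,0.5,0,0,-0.0336],[0,0,0.5,0,0,-0.0336]]'
python3 - <<'E'
from plant import r
from h import *
s=r.get_state();print(s["tool_pos"],s["eef_rot"],2*np.degrees(np.arctan2(s["eef_rot"][1],s["eef_rot"][0])))
E
```

```text
clock: 2.6
tool_pos: [0.5103, 0.1125, 0.2385]
eef_rot: [1.0, -0.0, -0.0, 0.0]
contact_force: [0.5, -0.4, -0.3]
opening: 0.949
finger_force: 0.0
clock: 3.02
tool_pos: [0.516, 0.2382, 0.2276]
eef_rot: [1.0, 0.0, 0.001, -0.001]
contact_force: [-0.3, -0.2, 0.4]
opening: 0.951
finger_force: 0.0
clock: 3.35
tool_pos: [0.5146, 0.3262, 0.1651]
eef_rot: [1.0, 0.002, -0.0, -0.002]
contact_force: [0.3, 0.2, -0.2]
opening: 0.951
finger_force: 0.0
clock: 3.77
tool_pos: [0.5155, 0.3213, 0.1153]
eef_rot: [0.965, 0.263, -0.0, 0.0]
contact_force: [0.4, -0.2, 0.1]
opening: 0.951
finger_force: 0.0
[0.51551103 0.32125766 0.11526812] [ 9.64696367e-01  2.63364412e-01 -3.14837861e-04  7.90782113e-05] 30.53957868801037
```

```bash
python3 -m pendant '[[0,-0.07,0.9,0,0,0],[0,0,0.9,0,0,0],[0,0,0.9,0,0,0],[0,0,0.9,0,0,0]]'; python3 -m pendant '[[0,0,0.4,0,0,0],[0,0,0.26,0,0,0],[0,0,0.1,0,0,0],[0,0,0,0,0,0]]'
```

```text
clock: 4.1
tool_pos: [0.5147, 0.3227, 0.0249]
eef_rot: [0.965, 0.261, -0.0, 0.0]
contact_force: [0.2, -0.4, 0.3]
opening: 0.95
finger_force: 0.0
clock: 4.43
tool_pos: [0.515, 0.3229, 0.0073]
eef_rot: [0.965, 0.261, 0.0, 0.0]
contact_force: [-0.5, 0.4, -0.3]
opening: 0.95
finger_force: 0.0
```

```bash
python3 -m pendant '[[0,0,0.12,0,0,0],[0,0,0,0,0,0],[0,0,0,0,0,0],[0,0,0,0,0,0],[0,0,0,0,0,0]]' 0.12 25; python3 -m pendant '[[0,0,0,0,0,0],[0,0,0,0,0,0],[0,0,0,0,0,0],[0,0,0,0,0,0]]'; python3 - <<'E'
from h import *
for n in("top","side"):
    p,d=optics.snapshot(n);np.savez(f"pics/{n}1.npz",p=p,d=d)
    c=p[110:235,120:340] if n=="top" else p[110:300,170:370]
    cv2.imwrite(f"pics/{n}1.png",cv2.resize(c,None,fx=3,fy=3,interpolation=cv2.INTER_CUBIC))
E
```

```text
clock: 4.85
tool_pos: [0.5155, 0.323, 0.0048]
eef_rot: [0.965, 0.261, 0.001, -0.0]
contact_force: [0.4, -0.3, 1.1]
opening: 0.598
finger_force: 8.2
clock: 5.18
tool_pos: [0.5156, 0.3231, 0.0048]
eef_rot: [0.965, 0.261, 0.001, -0.0]
contact_force: [-0.2, -0.5, 5.7]
opening: 0.559
finger_force: 9.6
```

View pics/side1.png

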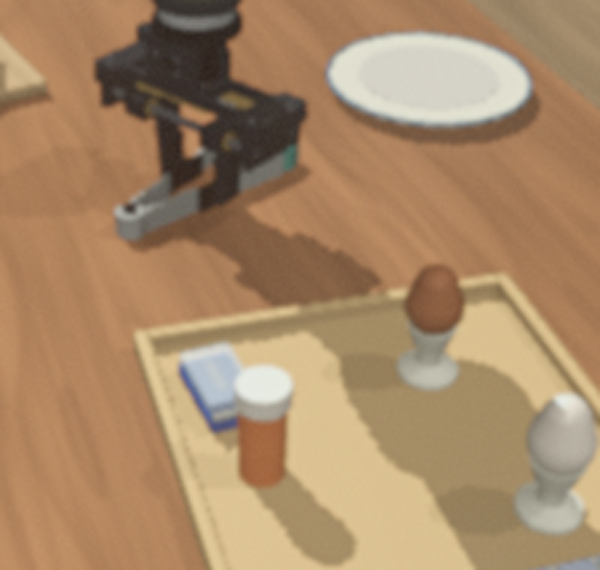

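The side view shows the fingers around the tongs' black grips, with the tongs flat on the table and the egg undisturbed. Next I'll lift.

```bash
python3 -m pendant '[[0,0,-0.2,0,0,0],[0,0,-0.4,0,0,0],[0,0,-0.6,0,0,0],[0,0,-0.8,0,0,0],[0,0,-0.8,0,0,0]]'; python3 -m pendant '[[0,0,-0.8,0,0,0],[0,0,-0.8,0,0,0],[0,0,-0.8,0,0,0],[0,0,-0.5,0,0,0],[0,0,-0.2,0,0,0]]';  python3 -m pendant '[[0,0,0,0,0,0.02],[0,0,0,0,0,0.03],[0,0,0,0,0,0.03],[0,0,0,0,0,0.03],[0,0,0,0,0,0.03]]'; python3 -m pendant '[[0,0,0,0,0,0.03],[0,0,0,0,0,0.015],[0,0,0,0,0,0],[0,0,0,0,0,0]]'; python3 - <<'E'
from h import *
p,d=optics.snapshot("side");cv2.imwrite("pics/s2.png",cv2.resize(p[60:250,150:350],None,fx=3,fy=3))
s=r.get_state();print(s["tool_pos"],2*np.degrees(np.arctan2(s["eef_rot"][1],s["eef_rot"][0])))
E
```

```text
clock: 5.7
tool_pos: [0.5141, 0.3224, 0.0749]
eef_rot: [0.965, 0.261, -0.001, 0.0]
contact_force: [0.0, 0.9, -0.3]
opening: 0.559
finger_force: 7.9
clock: 6.12
tool_pos: [0.5155, 0.3233, 0.1542]
eef_rot: [0.965, 0.261, 0.001, -0.001]
contact_force: [-0.0, -0.0, 0.5]
opening: 0.562
finger_force: 7.9
clock: 6.53
tool_pos: [0.5141, 0.3225, 0.1512]
eef_rot: [0.999, 0.042, -0.001, 0.0]
contact_force: [0.3, 0.0, -1.3]
opening: 0.559
finger_force: 7.9
clock: 6.87
tool_pos: [0.5143, 0.3227, 0.1513]
eef_rot: [1.0, -0.026, -0.001, 0.0]
contact_force: [0.2, 0.6, -0.7]
opening: 0.561
finger_force: 7.9
[0.51448162 0.32265473 0.15138641] -2.972937440328734
```

View pics/s2.png

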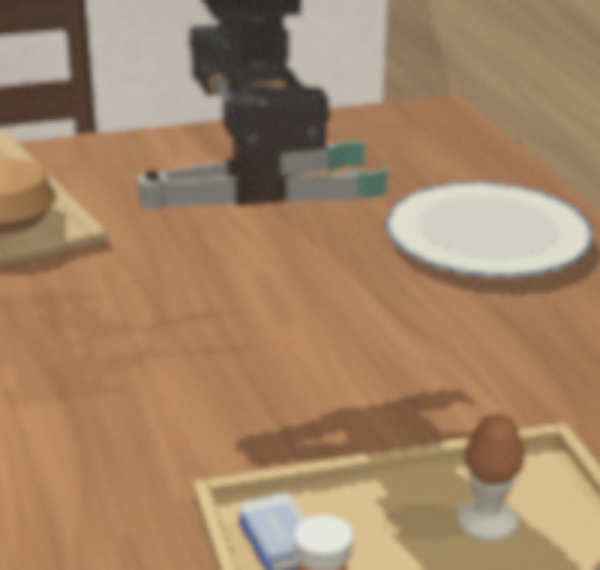

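The tongs are held level, with the jaws at full-image (270,117) in the side view. Next I'll carry them over to the egg.

```bash
python3 -m pendant '[[0,0.3,0,0,0,0],[0,0.6,0,0,0,0],[0.1,0.9,0,0,0,0],[0.1,1,0,0,0,0],[0.1,1,0,0,0,0]]'; python3 -m pendant '[[0.1,1,0,0,0,0],[0.1,1,0,0,0,0],[0.1,1,0,0,0,0],[0,1,0,0,0,0],[0,1,0,0,0,0]]';  python3 -m pendant '[[0,1,0,0,0,0],[0,0.8,0,0,0,0],[0,0.6,0,0,0,0],[0,0.35,0,0,0,0],[0,0,0,0,0,0]]'; python3 -m pendant '[[0,0,0,0,0,0],[0,0,0,0,0,0]]'; python3 - <<'E'
from h import *
for n in("top","side"):
    p,d=optics.snapshot(n);np.savez(f"pics/{n}3.npz",p=p,d=d)
T=cv2.resize(np.load("pics/top3.npz")["p"][100:240,230:400],None,fx=2.4,fy=2.4);S=cv2.resize(np.load("pics/side3.npz")["p"][80:260,220:380],None,fx=2.4,fy=2.4)
c=np.zeros((440,800,3),np.uint8);c[:T.shape[0],:T.shape[1]]=T;c[:S.shape[0],410:410+S.shape[1]]=S
cv2.imwrite("pics/c3.png",c)
s=r.get_state();print(s["tool_pos"],2*np.degrees(np.arctan2(s["eef_rot"][1],s["eef_rot"][0])))
for n in("top","side"):
    z=np.load(f"pics/{n}3.npz");p,D=z["p"],z["d"];P=cloud(n,D);h=cv2.cvtColor(p,cv2.COLOR_BGR2HSV)
    m=cv2.inRange(h,(75,70,30),(100,255,255))*((P[...,2]>.1)&(P[...,2]<.3)).astype(np.uint8)
    N,l,st,ce=cv2.connectedComponentsWithStats(m)
    for i in range(1,N):
        if st[i][4]>5:
            q=P[l==i];print(n,st[i],ce[i].round(1),np.median(q,0).round(4),np.percentile(q,5,axis=0).round(4),np.percentile(q,95,axis=0).round(4))
E
```

```text
clock: 7.33
tool_pos: [0.517, 0.2261, 0.1517]
eef_rot: [1.0, -0.026, -0.0, 0.0]
contact_force: [0.1, -0.7, -0.9]
opening: 0.563
finger_force: 7.9
clock: 7.75
tool_pos: [0.5179, 0.1004, 0.1518]
eef_rot: [1.0, -0.027, 0.0, 0.0]
contact_force: [0.0, 0.0, -0.2]
opening: 0.565
finger_force: 7.9
clock: 8.17
tool_pos: [0.514, 0.0307, 0.1518]
eef_rot: [1.0, -0.029, -0.0, 0.001]
contact_force: [0.2, -0.1, -1.1]
opening: 0.558
finger_force: 7.9
clock: 8.33
tool_pos: [0.5146, 0.0351, 0.1517]
eef_rot: [1.0, -0.026, 0.0, -0.001]
contact_force: [-0.5, 0.8, 0.2]
opening: 0.56
finger_force: 7.9
[0.51455066 0.0352735  0.15170749] -2.929273863093165
top [298 120   5   7  21] [300.  123.6] [0.6001 0.0647 0.1681] [0.5944 0.0611 0.1516] [0.6052 0.0663 0.1699]
side [316 161   5   7  23] [318.1 164.2] [0.6128 0.0601 0.1584] [0.6096 0.058  0.1524] [0.6161 0.0622 0.1674]
side [324 176   9   8  35] [328.1 178.6] [ 0.6042 -0.0018  0.1641] [ 0.5952 -0.0044  0.1544] [ 0.6118 -0.      0.1687]
```

View pics/c3.png

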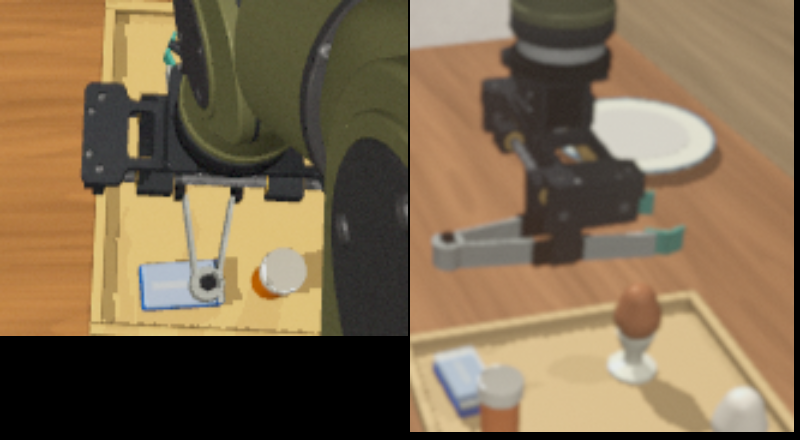

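The left panel (top view) shows the hinge ring at full-image (316.7,217.9). The right panel (side view) shows level tongs with the jaws above the egg. I'll check the jaw centre from the hinge.

```bash
python3 - <<'E'
from h import *
z=np.load("pics/top3.npz");p,P=z["p"],cloud("top",z["d"])
h=cv2.cvtColor(p,cv2.COLOR_BGR2HSV)[205:230,305:330];Q=P[205:230,305:330]
m=((Q[...,2]>.145)&(Q[...,2]<.19));ys,xs=np.nonzero(m);r0=ys>6
for y in range(25): print("".join("#" if v else "." for v in m[y]))
(u,v),rad=cv2.minEnclosingCircle(np.argwhere(m[9:])[:, ::-1].astype(np.float32)) ;print(u+305,v+214,rad)
for uv in((316.7,217.9),(u+305,v+214)):
    H=plane("top",*uv,.169);print(H, H[:2]+.17*np.array([np.cos(np.radians(-2.95)),np.sin(np.radians(-2.95))]))
print(np.median(Q[m][:,2]))
E
```

```text
...####.........###......
....###.........###......
....###.........###......
....###..........##......
....###........###.......
....###........###.......
....###.##########.......
....##############.......
.....#############.......
.....#############.......
....##############.......
....###############......
....###############......
...##.#############......
....##############.......
....##############.......
....##############.......
....#############........
.....###########.........
......#########..........
........#####............
.........................
.........................
.........................
.........................
315.6612901687622 218.20967721939087 7.664259433746338
[0.42857362 0.03942025 0.169     ] [0.59834834 0.03067129]
[0.42804878 0.04122969 0.169     ] [0.5978235  0.03248073]
0.16894386132553596
```

```bash
python3 -m pendant '[[0.04,0.07,0.3,0,0,0],[0,0,0.5,0,0,0],[0,0,0.5,0,0,0],[0,0,0.5,0,0,0],[0,0,0.5,0,0,0]]'; python3 -m pendant '[[0,0,0.4,0,0,0],[0,0,0.4,0,0,0],[0,0,0.4,0,0,0],[0,0,0.2,0,0,0],[0,0,0,0,0,0]]'; python3 - <<'E'
from h import *
for n in("top","side"):
    p,d=optics.snapshot(n);np.savez(f"pics/{n}4.npz",p=p,d=d)
cv2.imwrite("pics/s4.png",cv2.resize(p[150:260,220:380],None,fx=5,fy=5))
s=r.get_state();print(s["tool_pos"],s["contact_force"])
E
```

```text
clock: 8.85
tool_pos: [0.5153, 0.0325, 0.0931]
eef_rot: [1.0, -0.026, -0.0, -0.0]
contact_force: [0.0, -0.4, -1.1]
opening: 0.565
finger_force: 7.9
clock: 9.27
tool_pos: [0.5147, 0.0319, 0.0581]
eef_rot: [1.0, -0.027, -0.001, 0.0]
contact_force: [0.2, -0.9, -0.7]
opening: 0.563
finger_force: 7.9
[0.51540855 0.03189799 0.05920306] [ 0.36888876 -0.02156325 -0.51482564]
```

View pics/s4.png

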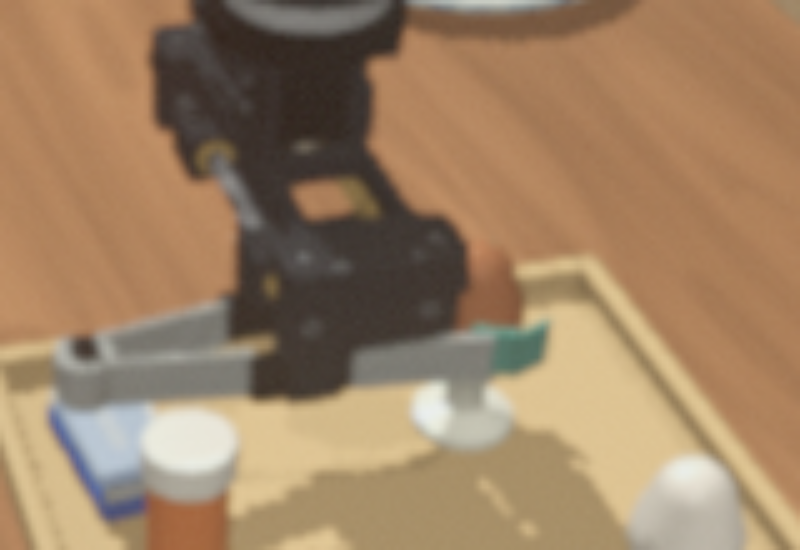

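The egg stands upright between the jaws, with the teal right jaw at full-image (323,220). Next I'll close on it gradually.

```bash
python3 -m pendant '[[0,0,0,0,0,0],[0,0,0,0,0,0],[0,0,0,0,0,0]]' 0 22;  python3 -m pendant '[[0,0,0,0,0,0],[0,0,0,0,0,0],[0,0,0,0,0,0],[0,0,0,0,0,0],[0,0,0,0,0,0]]' -0.3 22; python3 -m pendant '[[0,0,0,0,0,0],[0,0,0,0,0,0],[0,0,0,0,0,0],[0,0,0,0,0,0]]'
```

```text
clock: 9.62
tool_pos: [0.5157, 0.0319, 0.0597]
eef_rot: [1.0, -0.027, 0.001, -0.0]
contact_force: [-0.2, -0.3, -1.4]
opening: 0.501
finger_force: 10.0
clock: 10.03
tool_pos: [0.5155, 0.0318, 0.0593]
eef_rot: [1.0, -0.027, 0.0, 0.0]
contact_force: [1.4, -0.4, -0.7]
opening: 0.493
finger_force: 22.0
clock: 10.37
tool_pos: [0.5155, 0.0318, 0.0592]
eef_rot: [1.0, -0.027, 0.0, 0.0]
contact_force: [1.1, -0.3, 0.0]
opening: 0.493
finger_force: 22.0
```

```bash
python3 -m pendant '[[0,0,0,0,0,0],[0,0,0,0,0,0],[0,0,0,0,0,0],[0.14,0,0,0,0,0],[0,0,0,0,0,0]]' 0.12 25;  python3 -m pendant '[[0,0,0,0,0,0],[0,0,0,0,0,0],[0,0,0,0,0,0]]' 0 22; python3 -m pendant '[[0,0,0,0,0,0],[0,0,0,0,0,0],[0,0,0,0,0,0],[0,0,0,0,0,0]]' -0.3 22
```

```text
clock: 10.78
tool_pos: [0.5197, 0.0318, 0.0592]
eef_rot: [1.0, -0.027, 0.001, -0.0]
contact_force: [-0.1, 0.1, -0.8]
opening: 0.561
finger_force: 7.9
clock: 11.03
tool_pos: [0.519, 0.0316, 0.0592]
eef_rot: [1.0, -0.027, 0.0, 0.0]
contact_force: [1.2, -0.2, -0.3]
opening: 0.512
finger_force: 22.0
clock: 11.37
tool_pos: [0.5189, 0.0317, 0.0593]
eef_rot: [1.0, -0.027, 0.0, 0.0]
contact_force: [0.5, 0.9, -1.0]
opening: 0.507
finger_force: 22.0
```

```bash
python3 -m pendant '[[0,0,0,0,0,0],[0,0,0,0,0,0],[0,0,0,0,0,0],[-0.28,0,0,0,0,0],[0,0,0,0,0,0]]' 0.12 25;  python3 -m pendant '[[0,0,0,0,0,0],[0,0,0,0,0,0],[0,0,0,0,0,0]]' 0 22; python3 -m pendant '[[0,0,0,0,0,0],[0,0,0,0,0,0],[0,0,0,0,0,0],[0,0,0,0,0,0]]' -0.3 22
 python3 - <<'E'
from h import *
for n in("top","side"):
    p,d=optics.snapshot(n);np.savez(f"pics/{n}5.npz",p=p,d=d)
cv2.imwrite("pics/s5.png",cv2.resize(p[150:260,220:380],None,fx=5,fy=5))
E
```

```text
clock: 11.78
tool_pos: [0.5098, 0.0321, 0.0591]
eef_rot: [1.0, -0.027, -0.001, 0.0]
contact_force: [-0.3, 0.3, -0.5]
opening: 0.562
finger_force: 7.9
clock: 12.03
tool_pos: [0.512, 0.0321, 0.0593]
eef_rot: [1.0, -0.027, 0.0, 0.0]
contact_force: [0.5, 0.5, -0.8]
opening: 0.504
finger_force: 10.0
clock: 12.37
tool_pos: [0.5119, 0.032, 0.0592]
eef_rot: [1.0, -0.027, 0.0, 0.0]
contact_force: [-0.1, -0.6, -0.6]
opening: 0.474
finger_force: 22.1
```

View pics/s5.png

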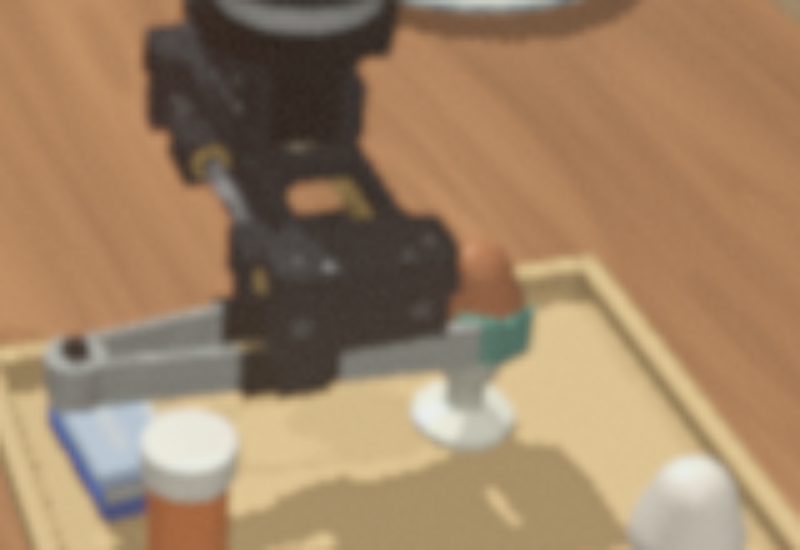

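The egg is upright in the jaws and nearly centred, but the grip width is 41.7 mm against an expected 40 mm. I'll make one more 3 mm shift.

```bash
python3 -m pendant '[[0,0,0,0,0,0],[0,0,0,0,0,0],[0,0,0,0,0,0],[-0.13,0,0,0,0,0],[0,0,0,0,0,0]]' 0.12 25;  python3 -m pendant '[[0,0,0,0,0,0],[0,0,0,0,0,0],[0,0,0,0,0,0]]' 0 22; python3 -m pendant '[[0,0,0,0,0,0],[0,0,0,0,0,0],[0,0,0,0,0,0],[0,0,0,0,0,0]]' -0.3 22
```

```text
clock: 12.88
tool_pos: [0.5077, 0.0323, 0.0591]
eef_rot: [1.0, -0.027, -0.001, 0.0]
contact_force: [-0.6, 0.1, -0.9]
opening: 0.56
finger_force: 7.9
clock: 13.13
tool_pos: [0.5086, 0.0322, 0.0592]
eef_rot: [1.0, -0.027, 0.0, 0.0]
contact_force: [-0.3, -0.0, -0.3]
opening: 0.5
finger_force: 10.0
clock: 13.47
tool_pos: [0.5087, 0.0321, 0.0592]
eef_rot: [1.0, -0.027, 0.0, 0.0]
contact_force: [0.7, -0.7, -1.3]
opening: 0.464
finger_force: 22.1
```

```bash
python3 -m pendant '[[0,0,-0.1,0,0,0],[0,0,-0.15,0,0,0],[0,0,-0.2,0,0,0],[0,0,-0.2,0,0,0],[0,0,-0.2,0,0,0]]'; python3 -m pendant '[[0,0,-0.2,0,0,0],[0,0,-0.2,0,0,0],[0,0,-0.25,0,0,0],[0,0,-0.3,0,0,0],[0,0,-0.3,0,0,0]]'; python3 -m pendant '[[0,0,-0.3,0,0,0],[0,0,-0.4,0,0,0],[0,0,-0.4,0,0,0],[0,0,-0.4,0,0,0],[0,0,-0.3,0,0,0]]'; python3 -m pendant '[[0,0,-0.1,0,0,0],[0,0,0,0,0,0],[0,0,0,0,0,0],[0,0,0,0,0,0],[0,0,0,0,0,0]]'
 python3 - <<'E'
from h import *
for n in("top","side"):
    p,d=optics.snapshot(n);np.savez(f"pics/{n}6.npz",p=p,d=d)
cv2.imwrite("pics/s6.png",cv2.resize(p[100:260,200:400],None,fx=3.7,fy=3.7))
E
```

```text
clock: 13.88
tool_pos: [0.5086, 0.0323, 0.0811]
eef_rot: [1.0, -0.027, 0.0, -0.0]
contact_force: [0.9, 0.2, -0.3]
opening: 0.465
finger_force: 22.1
clock: 14.3
tool_pos: [0.5085, 0.0322, 0.1124]
eef_rot: [1.0, -0.027, -0.0, 0.0]
contact_force: [-0.3, -0.7, -0.9]
opening: 0.466
finger_force: 22.1
clock: 14.72
tool_pos: [0.5089, 0.0323, 0.1581]
eef_rot: [1.0, -0.027, 0.001, -0.0]
contact_force: [0.4, -0.2, -1.3]
opening: 0.468
finger_force: 22.1
clock: 15.13
tool_pos: [0.5082, 0.0322, 0.1587]
eef_rot: [1.0, -0.027, -0.001, 0.0]
contact_force: [-0.5, -0.3, -1.0]
opening: 0.466
finger_force: 22.1
```

View pics/s6.png

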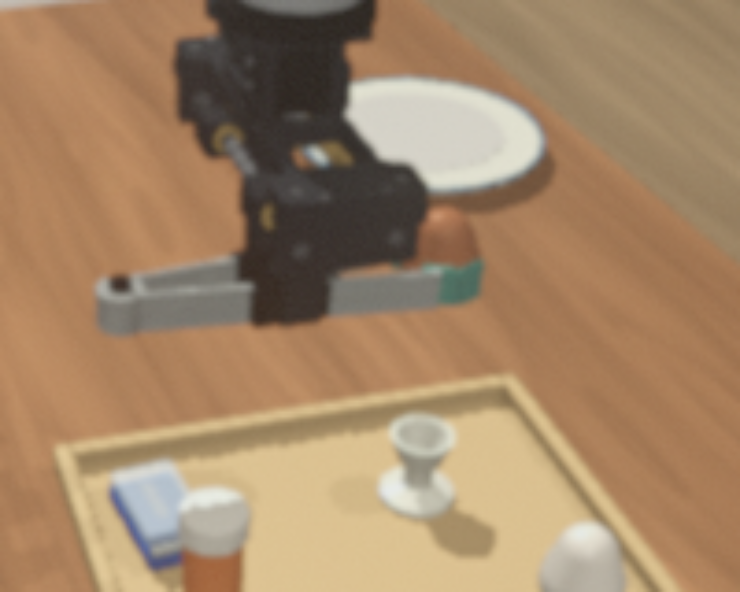

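The egg is held in the jaws at about full-image (322,167), roughly 10 cm up. The cup stands empty and upright, and everything else is undisturbed.

```bash
python3 -c "
from plant import r
print(r.finish_job())"
```

```text
the job is handed in; nothing more can be done
None
```

I handed the job in with the brown egg held in the tongs about 10 cm above its cup; the last picture showed the cup upright and the white egg, vial and splitter looking undisturbed, but no verdict came back.

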